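# Show the heat sink to the inspection camera

## Robot

A 6-joint arm with a two-finger parallel gripper is mounted at the origin on the work surface. World frame = base frame: x ahead of the robot, y to its left, z up, the work surface at z = 0. Lengths are in m, angles in rad, forces in N, time in s.
With the tool pointing down it reaches from about 0.3 to 0.95 m from the base axis. Payload 3.1 kg.
Tool frame: the origin (TCP) lies at the very end of the fingers, on their centre line; the grasp point (between the pads) lies 19 mm behind it; z points along the fingers, y is the line along which they close (so a half turn about z gives the same grasp; the last joint's range is limited). The gripper opens to 85 mm and grips with 20 to 120 N. Pads are 22 mm wide; open, the fingers measure 114 mm over their backs; the gripper's body (76 mm by 85 mm) begins 54 mm behind the grasp point. The pads swing forward as they close: fully open they stand 13 mm farther back than shut.
Start: joints at [-1.41, 0.308, 1.634, -0, 1.2, -0.07], TCP at [0.143, -0.608, 0.203] pointing down, gripper open.
Joint ranges: [-3.06, 3.06], [-0.79, 1.96], [0.05, 2.63], [-1.19, 4.34], [0.05, 2.64], [-2.94, 2.94]. Speed limits (rad/s): [2.79, 2.79, 3.14, 3.14, 3.14, 3.14].

## Interface

Orientations are given as a unit quaternion [x, y, z, w].
In Python, from cell import env gives the robot as it stands. The module is installed in compiled form; this text tells all that it offers.
- The arm moves only by the tool carry_out, never from a script. Its argument "steps" is a list of rows, each a list of 2 entries, a list of its own where there are three numbers: the shift along the tool's x, y, z in units of 0.02 m (1.0 is 0.02 m), then the turn, a rotation vector about the tool's x, y, z in units of pi/2 rad (1.0 is pi/2 rad). A call has 1 to 8 rows; each row shifts and turns the commanded pose from where the row before left it, along the tool's axes as they then stand; what a row does not reach is not made up. A row lasts 1/12 s, in which the tool goes at most 41.7 mm and 7.16 degrees, less where a joint would pass 70% of its speed; a pose out of reach is approached as far as the arm can. A call with a number of a shift or a turn outside -1 to 1 is refused whole. A call with a gripper value outside its range is refused whole. "grip" is the gripper's target within -1 to 1 (shut at 1, half-way at 0, fully open at -1), set as the call begins (left out, the last holds). The fingers move at their own pace and stop on an object; "newtons" is the grip in N (left out, the last holds). Time passes only in rows, so rows that do not move let the fingers close. It gives the time, the measured TCP pose, the force, the opening and the grip force at its end, in the units of the state.
- env.observe(): the state, without advancing time (a new reading comes with each control period).
- env.grab_frame(name): name is "side" or "top" or "wrist"; returns a dict with "color" (480x640x3 uint8, blue, green, red), "vertical_fov" (degrees; the focal length in pixels is half the picture's height over the tangent of half this angle, whatever the lens; pixels are square), "cx", "cy" (the principal point, pixels), "k1" (the pictures are not rectified: a ray, as slopes to the right and down, at radius r is drawn at 1 + k1 r^2 times it, then the intrinsics apply), "R" (3x3) and "t" (3): a world point X has camera coordinates R X + t. Camera axes: x right, y down, z forward; pixel columns grow to the right and rows downward; lengths in m; the calibration is good to about 2 mm. A picture is of the moment at which its call begins. There is no depth.
- env.finish_job(): hands the job in; it is judged then, once.
The state is a dict: "time": time; "q": joint angles; "joint_velocities": joint speeds; "joint_efforts": joint torques, N m; "tcp_pos": TCP position; "tool_rot": TCP orientation; "ft_force": force on the tool from outside, world axes, zero at the start; "torque": the same for the moment, N m; "gripper_width": finger opening in m; "finger_force": force on a finger pad.
Only numpy, scipy, OpenCV 4.12 (cv2) and the standard library are available. Lean on these libraries where they do the work, as an engineer would, in place of code of your own. Each camera call takes 0.05 s, during which the arm holds its last target. There are 200 camera calls.

## Task

The kit drawer under the inspection camera has been left open, right below where the part is to be shown: first push it fully home, until its catch seats. Then pick the tall finned heat sink off the circuit board in the holder and hold it up in front of the camera, upright, its flat face (not the fins) square to the lens, the middle of that face centred on the lens and 13 cm away from it; finish there, holding it still in the gripper, with nothing else supporting it. Leave the other things on the bench where they are.

Things in the scene. Friction and masses are not known exactly. Their poses are not given: they have to be found in the camera images.
- station: inspection station, fixed: grey steel cabinet 260 deep (x) x 240 wide (y) x 96 high with one drawer; on it, at x = +85, a 290 high steel post carrying a black camera that looks level over the cabinet's front. Origin: centre of the underside, on the bench. -x points out of the front (drawer opens that way, camera looks that way), y across, z up.
- lens (a point): centre of the lens front, in the middle of the ring light (outer diameter 68, its face level with this point), at station x = -30, y = 0, z = 200. Axes as the station's: the camera looks along -x. The shown face belongs on this axis, 130 in front (x = -130 in this frame).
- kit_drawer (a joint): opening of the kit drawer in m: 0 = fully home, grows towards station -x, at most 0.17. Starts 0.06 to 0.12 open; slides with about 1.5 N of friction. Sprung roller catch: over the last 13 mm it first resists with about 6 N more, and from about 4 mm it draws the drawer home by itself to its stop and keeps it there.
- drawer_pull (a point): centre of the flat outer face of the drawer's lip pull (aluminium plate 90 wide across y, 22 high, standing 16 out from the front); moves with the drawer. Fully home it lies at station x = -158, y = 0, z = 55. The drawer front is 232 wide, from 16 to 90 above the bench.
- board_holder: board holder, fixed: base 150 (x) x 230 (y), rails along y, clamp jaws at y = +-88 (top at 44, 150 long in x), between them a green circuit board 120 (x) x 165 (y), its top at 36. Origin: centre of the underside. Parts on the board: at y = +58 up to 24 above it, at y = -61 up to 26, a 9 high block at x = -52, y = -45; nothing above 3 within 28 of its middle in y but the heat sink.
- heat_sink: the tall heat sink to be shown: bare aluminium, 30 deep (x) x 50 wide (y) x 60 high (z), 0.09 to 0.14 kg. Stands loose, upright near the middle of the circuit board. Origin: centre of its underside. The +x side is its flat face (plate with one small screw hole), seven upright fins point to -x; the two y sides are flat outer fins, good to grip.
- flat_face (a point): centre of the heat sink's flat face: 15 along +x and 30 above its origin; axes as the heat sink's
- fin_tips (a point): middle of the fin tips, opposite the flat face: 15 along -x and 30 above the heat sink's origin
- short_sink: a short heat sink of the same extrusion, only 25 high (50 wide, 30 deep), standing on the bench; not the one wanted. Origin: centre of its underside. Leave it alone.
- solder_reel: grey solder reel standing on end, diameter 60, height 45. Origin: centre of its underside. Leave it alone.
- flux_bottle: small amber bottle with black cap, diameter 40, height 95. Origin: centre of its underside. Leave it alone.
- tip_cleaner: round dark pot of brass wool, diameter 68, height 40. Origin: centre of its underside. Leave it alone.
- multimeter: yellow hand multimeter lying on its back, 190 x 92 x 38 (knob to 48). Origin: centre of its underside. Leave it alone.
- screwdriver: black-handled screwdriver lying down, 180 long along its x, handle diameter 26. Origin: under its middle. Leave it alone.
- parts_tray: blue open tray, 120 x 90 x 30, with dividers. Origin: centre of its underside. Leave it alone.
Mind the look-alikes: they are no part of the job. What is shaped like the heat_sink but purple or red is not meant.

How it is judged:
By the outcome, as a careful person would: the job done as asked, in the order asked, and still so for the second after the job is handed in, while the arm keeps its last pose, push and grip.
It also fails if it takes over 58 s, if anything falls off the work surface, if the arm or the gripper's body presses on something with over 40 N, if the wrist force passes 120 N, or if a joint passes its speed limit or range.

## Working session

There is one attempt and no reset: what is moved stays moved. The work goes in short steps, Python scripts to look and compute and a tool call to move; the robot and the scene stay as the last step left them, time stands still between calls to the robot, and variables do not carry over. Pictures are saved under pics/ and viewed, at most 10 in all, crops included, and the job is handed in when it is done.

Besides the shell and the picture viewer there is one more tool, called after "Emit:" as a command line: name --argument value ..., lists and objects as JSON in quotes. carry_out: Moves the arm, as the interface text tells. Its arguments: {"type":"object","properties":{"steps":{"type":"array","items":{"type":"array"}},"grip":{"type":"number"},"newtons":{"type":"number"}},"required":["steps"]}

```bash
mkdir -p pics
cat > h.py <<'E'
import numpy as np, cv2
from cell import env
def grab(n,save=None):
    f=env.grab_frame(n)
    if save: cv2.imwrite('pics/'+save,f['color'])
    return f
def K(f):
    F=240/np.tan(np.radians(f['vertical_fov'])/2)
    return np.array([[F,0,f['cx']],[0,F,f['cy']],[0,0,1.]])
def ray(f,p):
    p=np.array(p,float).reshape(-1,2)
    u=cv2.undistortPoints(p.reshape(-1,1,2),K(f),None).reshape(-1,2)
    r=u.copy()
    for _ in range(30): r=u/(1+f['k1']*(r**2).sum(1,keepdims=True))
    R=np.array(f['R']);C=-R.T@np.array(f['t'])
    return C,np.c_[r,np.ones(len(r))]@R
def plane(f,p,z):
    C,d=ray(f,p); return C+d*((z-C[2])/d[:,2])[:,None]
def tri(obs):
    A=np.zeros((3,3));b=np.zeros(3)
    for f,p in obs:
        C,d=ray(f,p);d=d[0]/np.linalg.norm(d[0]);M=np.eye(3)-np.outer(d,d);A+=M;b+=M@C
    X=np.linalg.solve(A,b)
    res=[]
    for f,p in obs:
        C,d=ray(f,p);d=d[0]/np.linalg.norm(d[0]);res.append(np.linalg.norm((np.eye(3)-np.outer(d,d))@(X-C)))
    return X,res
def proj(f,X):
    c=np.atleast_2d(X)@np.array(f['R']).T+np.array(f['t']);s=c[:,:2]/c[:,2:]
    s=s*(1+f['k1']*(s**2).sum(1,keepdims=True));k=K(f)
    return s*k[0,0]+k[:2,2]
E
python3 - <<'E'
from h import *
for n in('side','top','wrist'):
    f=grab(n,n+'0.png'); R=np.array(f['R']);print(n,f['vertical_fov'],f['cx'],f['cy'],f['k1'],(-R.T@np.array(f['t'])).round(3),R.round(3).tolist())
s=env.observe();print(s)
E
```

```text
side 55.05081601046143 312.2143597066665 238.7329296915627 -0.01724243672915834 [ 0.39  -0.728  0.911] [[0.962, -0.274, -0.001], [-0.197, -0.688, -0.698], [0.19, 0.672, -0.716]]
top 53.26449886937417 320.0843951679983 234.80932539760803 -0.006368023162295536 [3.420e-01 1.000e-03 1.568e+00] [[-0.001, -1.0, 0.024], [-0.985, -0.003, -0.171], [0.171, -0.024, -0.985]]
wrist 71.56427132600457 320.99464313203185 241.87938182381566 0.01617113400569625 [ 0.208 -0.593  0.372] [[0.228, -0.974, -0.002], [-0.939, -0.22, 0.264], [-0.258, -0.058, -0.964]]
{'time': 0.15, 'q': array([-1.40974403e+00,  3.08841228e-01,  1.63489459e+00, -2.04080788e-05,
        1.19965006e+00, -6.96731218e-02]), 'joint_velocities': array([-0.00029471, -0.00394483, -0.004368  ,  0.00112732, -0.00042309,
        0.00022356]), 'joint_efforts': array([-6.53781285e-05, -4.15803301e+01, -2.77146238e+01,  1.28831695e-05,
        6.03698456e-03, -1.00709090e-05]), 'tcp_pos': array([ 0.14280076, -0.60776505,  0.20208814]), 'tool_rot': array([ 9.93352273e-01,  1.15110631e-01, -5.04474884e-05, -8.95239554e-04]), 'ft_force': array([-0.14125931,  0.84104002, -0.30378671]), 'torque': array([-0.02220756,  0.0458258 , -0.01310225]), 'finger_force': 0.0, 'gripper_width': 0.08541043004368361}
```

View pics/top0.png

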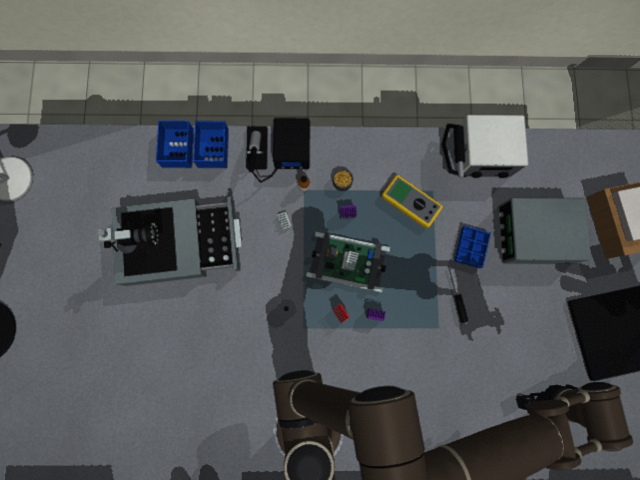

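View pics/side0.png

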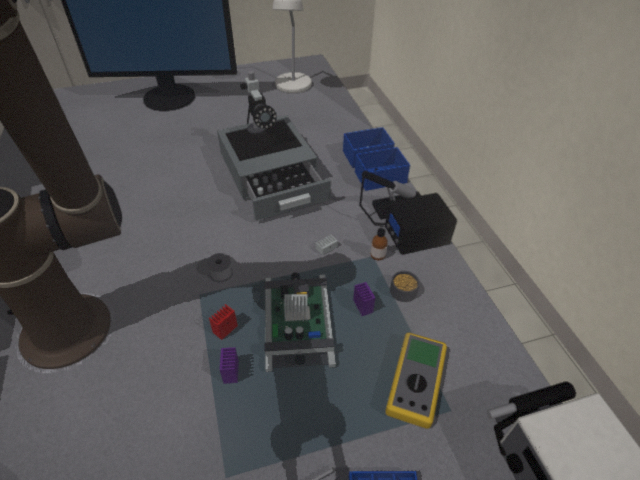

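The tall aluminium sink on the board is at top (352,258) and side (296,305). The look-alikes are the short sink at top (283,220), the purple ones at (347,211) and (376,314), and the red one at (341,313). Next I'll enlarge the board and the station in both views.

Run:
```python
from h import *
t=cv2.imread('pics/top0.png');s=cv2.imread('pics/side0.png')
r=lambda a,x,y,w,h,k:cv2.resize(a[y:y+h,x:x+w],None,fx=k,fy=k,interpolation=cv2.INTER_CUBIC)
A=r(t,95,180,160,120,2.5);B=r(t,300,225,100,75,4)
C=r(s,205,90,160,120,2.5);D=r(s,250,265,100,75,4)
o=np.vstack([np.hstack([A,B]),np.hstack([C,D])]);cv2.imwrite('pics/crop1.png',o);print(o.shape)
```

```text
(600, 800, 3)
```

View pics/crop1.png

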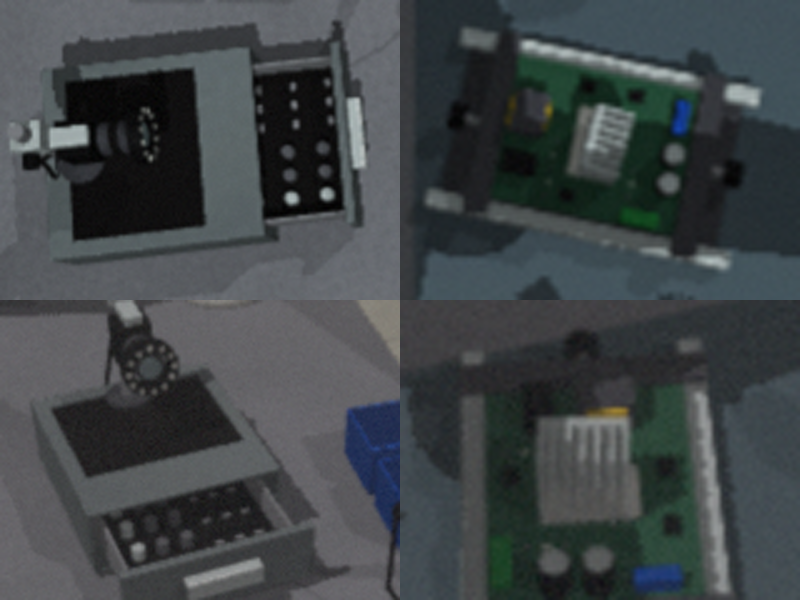

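Run:
```python
from h import *
t=env.grab_frame('top');s=env.grab_frame('side')
T=lambda x,y,o=(95,180,2.5):(o[0]+x/o[2]-.3,o[1]+y/o[2]-.3)
S=lambda x,y,o=(205,90,2.5):(o[0]+x/o[2]-.3,o[1]+(y-300)/o[2]-.3)
def sh(n,a,b): X,r=tri([(t,a),(s,b)]);print(n,X.round(4),np.round(r,4));return X
a=sh('front+x',T(250,48),S(277,460));b=sh('front-x',T(265,238),S(88,513))
d=b-a;print('w',np.linalg.norm(d),'station -x dir yaw', np.degrees(np.arctan2(d[0],-d[1])))
print('front via plane top',plane(t,[T(250,48),T(265,238)],.096).round(4).tolist(),'back',plane(t,[T(53,260),T(65,66)],.096).round(4).tolist())
print('side plane',plane(s,[S(277,460),S(88,513)],.096).round(4).tolist(),plane(s,[S(32,402),S(163,366)],.096).round(4).tolist())
sh('lens',T(148,135),S(149,369))
def blob(img,box,th=150):
    x,y,w,h=box;c=img[y:y+h,x:x+w].astype(int);m=((c.min(2)>th)).astype(np.uint8)
    n,l,st,ce=cv2.connectedComponentsWithStats(m);i=1+np.argmax(st[1:,4]);p=np.argwhere(l==i)[:,::-1]+[x,y]
    return cv2.minAreaRect(p.astype(np.float32)),st[i,4]
print(blob(t['color'],(228,210,15,50)),blob(s['color'],(270,190,45,25)))
rt=blob(t['color'],(228,210,15,50))[0];rs=blob(s['color'],(270,190,45,25))[0]
sh('pull',rt[0],rs[0]);print(plane(t,[rt[0]],.06),cv2.boxPoints(rt).round(1).tolist(),plane(t,cv2.boxPoints(rt),.066).round(4).tolist())
# sink: plate/fins top; D crop corners
Td=lambda x,y:T(x-400,y,(300,225,4)); Sd=lambda x,y:S(x-400,y,(250,265,4))
# rear (plate) top corners: side (540,418) near -x, (630,415)+x
P=sh('plate -x top',Td(573,175) ,Sd(540,418));
print('z96 top', plane(t,[Td(585,160),Td(630,105),Td(600,105)],.096).round(4).tolist())
print('z96 side',plane(s,[Sd(538,418),Sd(632,416)],.096).round(4).tolist())
```

```text
front+x [0.7074 0.3556 0.113 ] [0.0005 0.0005]
front-x [0.4743 0.3294 0.1033] [0.0029 0.0029]
w 0.23477741383411893 station -x dir yaw -83.58371133059815
front via plane top [[0.7111, 0.3598, 0.096], [0.472, 0.331, 0.096]] back [[0.4448, 0.5866, 0.096], [0.6868, 0.589, 0.096]]
side plane [[0.7147, 0.3787, 0.096], [0.478, 0.3392, 0.096]] [[0.4474, 0.5881, 0.096], [0.6279, 0.627, 0.096]]
lens [0.58   0.4456 0.204 ] [0.0006 0.0006]
(((237.26856994628906, 232.56968688964844), (27.0679988861084, 4.313814163208008), 84.5596694946289), np.int32(114)) (((294.9000244140625, 199.3000030517578), (0.4472135603427887, 2.2360680103302), 63.43495178222656), np.int32(3))
pull [0.6103 0.2279 0.0647] [0.0007 0.0007]
[[0.61043352 0.22865614 0.06      ]] [[233.8000030517578, 219.3000030517578], [238.10000610351562, 218.89999389648438], [240.6999969482422, 245.8000030517578], [236.39999389648438, 246.1999969482422]] [[0.6523, 0.2399, 0.066], [0.6537, 0.2263, 0.066], [0.5668, 0.2157, 0.066], [0.5654, 0.2292, 0.066]]
plate -x top [ 0.4979 -0.106   0.0889] [0.0045 0.0045]
z96 top [[0.5042, -0.1146, 0.096], [0.5473, -0.1501, 0.096], [0.5472, -0.1268, 0.096]]
z96 side [[0.5004, -0.1109, 0.096], [0.5508, -0.1239, 0.096]]
```

Emit:
carry_out --steps '[[[0,0,-0.3],[0,0,-0.078]],[[0,0,-0.3],[0,0,-0.078]],[[0,0,-0.3],[0,0,-0.078]],[[0,0,-0.3],[0,0,-0.078]],[[0,0,-0.3],[0,0,-0.078]],[[0,0,-0.3],[0,0,-0.078]],[[0,0,-0.3],[0,0,-0.078]],[[0,0,-0.3],[0,0,-0.078]]]' --grip 1

```text
time: 0.92
tcp_pos: [0.1429, -0.6083, 0.2511]
tool_rot: [0.82, 0.572, 0.0, -0.0]
ft_force: [-0.0, -0.5, -0.2]
gripper_width: 0.0
finger_force: 0.0
```

Emit:
carry_out --steps '[[[0.98,0.33,0],[0,0,0]],[[0.98,0.33,0],[0,0,0]],[[0.98,0.33,0],[0,0,0]],[[0.98,0.33,0],[0,0,0]],[[0.98,0.33,0],[0,0,0]],[[0.98,0.33,0],[0,0,0]],[[0.98,0.33,0],[0,0,0]],[[0.98,0.33,0],[0,0,0]]]'

```text
time: 1.58
tcp_pos: [0.248, -0.4793, 0.251]
tool_rot: [0.822, 0.569, 0.0, -0.0]
ft_force: [0.9, -0.0, 0.0]
gripper_width: 0.0004
finger_force: 0.0
```

Emit:
carry_out --steps '[[[0.98,0.33,0],[0,0,0]],[[0.98,0.33,0],[0,0,0]],[[0.98,0.33,0],[0,0,0]],[[0.98,0.33,0],[0,0,0]],[[0.98,0.33,0],[0,0,0]],[[0.98,0.33,0],[0,0,0]],[[0.98,0.33,0],[0,0,0]],[[0.98,0.33,0],[0,0,0]]]'

```text
time: 2.25
tcp_pos: [0.3527, -0.3512, 0.2511]
tool_rot: [0.822, 0.569, 0.0, 0.0]
ft_force: [0.4, 0.0, 0.2]
gripper_width: -0.0002
finger_force: 0.0
```

Emit:
carry_out --steps '[[[0.98,0.33,0],[0,0,0]],[[0.98,0.33,0],[0,0,0]],[[0.98,0.33,0],[0,0,0]],[[0.98,0.33,0],[0,0,0]],[[0.98,0.33,0],[0,0,0]],[[0.5,0.2,0],[0,0,0]],[[0.2,0.1,0],[0,0,0]],[[0,0,0],[0,0,0]]]'

```text
time: 2.92
tcp_pos: [0.4285, -0.2607, 0.251]
tool_rot: [0.822, 0.57, -0.0, 0.0]
ft_force: [0.4, 0.4, 0.5]
gripper_width: -0.0001
finger_force: 0.0
```

Run:
```python
from h import *
import pickle
f=grab('wrist','w1.png');pickle.dump(f,open('w1.pkl','wb'));s=env.observe();print(s['tcp_pos'],s['tool_rot'],s['q'],s['time'])
```

```text
[ 0.42804828 -0.26126797  0.25104983] [ 8.22004641e-01  5.69480670e-01 -3.54442404e-04  1.04368120e-04] [-6.34351012e-01  2.29694881e-02  1.86631552e+00 -7.77340749e-04
  1.25234039e+00 -2.75059245e-01] 2.9667
```

View pics/w1.png

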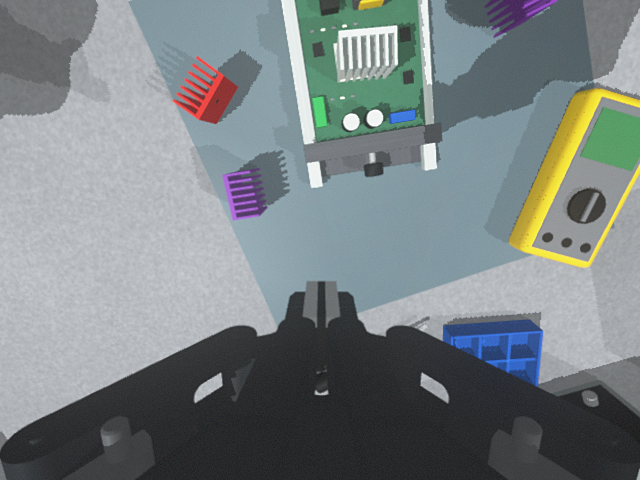

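The view shows the tall aluminium sink in the middle of the board at px (335–397, 27–82). Its fins point to the bottom of the picture and its plate faces the station side. It is the only unpainted one on the board, so this is the part. I'll push the drawer first.

Emit:
carry_out --steps '[[[1,0.045,0],[0,0,0]],[[1,0.045,0],[0,0,0]],[[1,0.045,0],[0,0,0]],[[1,0.045,0],[0,0,0]],[[1,0.045,0],[0,0,0]],[[1,0.045,0],[0,0,0]],[[1,0.045,0],[0,0,0]],[[1,0.045,0],[0,0,0]]]'

```text
time: 3.63
tcp_pos: [0.4911, -0.1143, 0.2511]
tool_rot: [0.823, 0.568, -0.0, 0.0]
ft_force: [-0.4, 0.6, -0.2]
gripper_width: -0.0001
finger_force: 0.0
```

Emit:
carry_out --steps '[[[1,0.045,0],[0,0,0]],[[1,0.045,0],[0,0,0]],[[1,0.045,0],[0,0,0]],[[1,0.045,0],[0,0,0]],[[1,0.045,0],[0,0,0]],[[1,0.045,0],[0,0,0]],[[1,0.045,0],[0,0,0]],[[1,0.045,0],[0,0,0]]]'

```text
time: 4.3
tcp_pos: [0.5546, 0.0328, 0.251]
tool_rot: [0.823, 0.569, -0.0, 0.0]
ft_force: [0.3, 0.3, -1.5]
gripper_width: 0.0002
finger_force: 0.0
```

Emit:
carry_out --steps '[[[1,0.045,0],[0,0,0]],[[1,0.045,0],[0,0,0]],[[1,0.045,0],[0,0,0]],[[0.5,0.045,0],[0,0,-0.077]],[[0,0,0],[0,0,-0.077]],[[0,0,0],[0,0,-0.077]],[[0,0,0],[0,0,-0.077]],[[0,0,0],[0,0,0]]]'

```text
time: 4.97
tcp_pos: [0.5825, 0.0963, 0.2508]
tool_rot: [0.662, 0.75, -0.0, 0.0]
ft_force: [0.5, 0.0, 0.2]
gripper_width: -0.0001
finger_force: 0.0
```

Run:
```python
from h import *
import pickle
f=grab('wrist','w2.png');pickle.dump(f,open('w2.pkl','wb'));s=env.observe();print(s['tcp_pos'],s['tool_rot'],s['q'],s['time'])
```

```text
[0.58243131 0.0963987  0.25087367] [ 6.63343538e-01  7.48314930e-01 -3.34681291e-04  5.82719777e-05] [ 9.05915302e-02  2.01819636e-01  1.66814545e+00 -5.68746765e-04
  1.27203526e+00 -2.94810777e-02] 5.0167
```

View pics/w2.png

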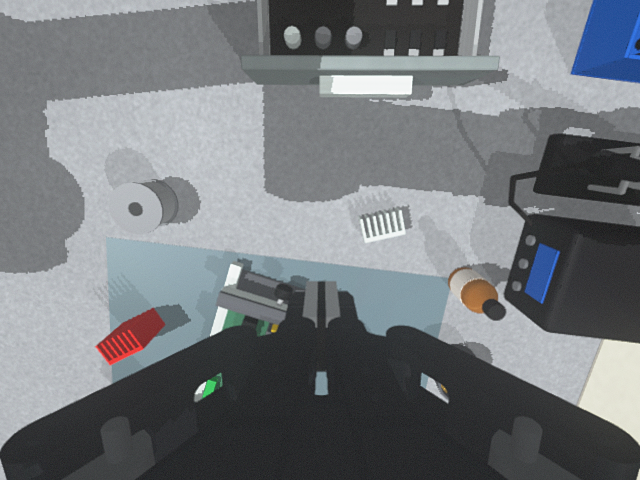

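Run:
```python
from h import *
import pickle
f=pickle.load(open('w2.pkl','rb'))
c=f['color'].astype(int);m=(c[60:110,300:440].min(2)>190);p=np.argwhere(m)[:,::-1]+[300,60]
r=cv2.minAreaRect(p.astype(np.float32));B=cv2.boxPoints(r);print(B.round(1).tolist())
P=plane(f,B,.066);print(P.round(4).tolist())
for i in range(4):
    d=P[(i+1)%4]-P[i];print(np.linalg.norm(d),np.degrees(np.arctan2(d[1],d[0])))
print('front edge',plane(f,[[241,69],[499,68]],.09).round(4).tolist())
print('short',plane(f,[[384,225]],.025),'bottle cap',plane(f,[[493,309]],.095))
```

```text
[[321.6000061035156, 98.4000015258789], [323.29998779296875, 70.5], [440.5, 77.80000305175781], [438.70001220703125, 105.69999694824219]]
[[0.5689, 0.2118, 0.066], [0.5675, 0.2367, 0.066], [0.681, 0.244, 0.066], [0.6849, 0.2192, 0.066]]
0.024930005608488896 93.23304482307549
0.11369854065363522 3.7006390071036117
0.02512756695960245 -81.11181382588603
0.11617397019861432 -176.34644623282267
front edge [[0.4944, 0.2236, 0.09], [0.7238, 0.2524, 0.09]]
short [[0.6612402  0.08543968 0.025     ]] bottle cap [[0.77725623 0.0227611  0.095     ]]
```

Emit:
carry_out --steps '[[[0.9,0.55,0.6],[0,0,0]],[[0.9,0.55,0.6],[0,0,0]],[[0.9,0.55,0.6],[0,0,0]],[[0.8,0.55,0.6],[0,0,0]],[[0,0,1],[0,0,0]],[[0,0,1],[0,0,0]],[[0,0,1],[0,0,0]],[[0,0,1],[0,0,0]]]'

```text
time: 5.68
tcp_pos: [0.6176, 0.1718, 0.1221]
tool_rot: [0.663, 0.748, -0.0, 0.0]
ft_force: [0.4, 0.6, -0.4]
gripper_width: 0.0002
finger_force: 0.0
```

Emit:
carry_out --steps '[[[0,0,1],[0,0,0]],[[0,0,1],[0,0,0]],[[0,0,1],[0,0,0]],[[0,0,0.6],[0,0,0]],[[0,0,0.3],[0,0,0]],[[0,0,0],[0,0,0]]]'

```text
time: 6.18
tcp_pos: [0.6161, 0.1718, 0.0434]
tool_rot: [0.663, 0.749, -0.001, -0.001]
ft_force: [-0.4, -1.0, 0.7]
gripper_width: -0.0005
finger_force: 0.0
```

Emit:
carry_out --steps '[[[0.5,0,0],[0,0,0]],[[0.5,0,0],[0,0,0]],[[0.4,0,0],[0,0,0]],[[0.3,0,0],[0,0,0]],[[0.3,0,0],[0,0,0]],[[0.3,0,0],[0,0,0]],[[0.3,0,0],[0,0,0]]]'

```text
time: 6.77
tcp_pos: [0.6109, 0.2251, 0.0454]
tool_rot: [0.662, 0.75, 0.0, 0.0]
ft_force: [0.7, 1.0, -0.3]
gripper_width: -0.0003
finger_force: 0.0
```

Emit:
carry_out --steps '[[[0.5,0,0],[0,0,0]],[[0.5,0,0],[0,0,0]],[[0.5,0,0],[0,0,0]],[[0.5,0,0],[0,0,0]],[[0.5,0,0],[0,0,0]],[[0.3,0,0],[0,0,0]]]'

```text
time: 7.27
tcp_pos: [0.6038, 0.2816, 0.0451]
tool_rot: [0.662, 0.75, 0.0, -0.0]
ft_force: [0.5, -1.5, 0.4]
gripper_width: 0.0003
finger_force: 0.7
```

Run:
```python
from h import *
import pickle
f=grab('wrist');s=grab('side');o=env.observe();print(o['tcp_pos'],o['ft_force'])
c=cv2.resize(s['color'][90:240,205:365],None,fx=3,fy=3)
w=cv2.resize(f['color'],(320,240));c[:0];o=np.zeros((450,800,3),np.uint8);o[:,:480]=c;o[:240,480:]=w;cv2.imwrite('pics/c2.png',o)
```

```text
[0.60349315 0.28162071 0.04493361] [-0.58681836  0.48952649 -0.92596445]
```

View pics/c2.png

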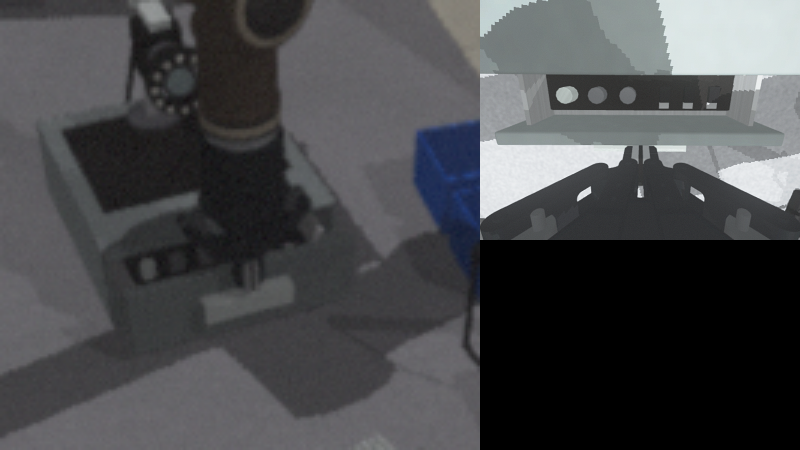

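Run:
```python
from h import *
s=grab('side')
x=np.array([-.1236,.9923,0]);p=np.array([.611,.222,.055])
for d in(0,.02,.04,.06,.08,.0975):
    q=proj(s,p+d*x)[0];print(d,q.round(1),((q-[205,90])*3).round(0))
o=env.observe();print('tcp',((proj(s,o['tcp_pos'])[0]-[205,90])*3).round(0),o['tcp_pos'])
```

```text
0 [295.5 203.3] [272. 340.]
0.02 [292.9 199. ] [264. 327.]
0.04 [290.4 194.8] [256. 314.]
0.06 [287.9 190.6] [249. 302.]
0.08 [285.5 186.6] [241. 290.]
0.0975 [283.4 183.1] [235. 279.]
tcp [249. 310.] [0.60345063 0.28083809 0.04480568]
```

Run:
```python
from h import *
s=grab('side');w=grab('wrist')
a=cv2.resize(s['color'][165:215,255:321],(400,300),interpolation=cv2.INTER_CUBIC)
b=cv2.resize(w['color'][240:390,220:420],(400,300))
cv2.imwrite('pics/c3.png',np.clip(np.hstack([a*1.6,b]),0,255).astype(np.uint8))
```

```text
(no output)
```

View pics/c3.png

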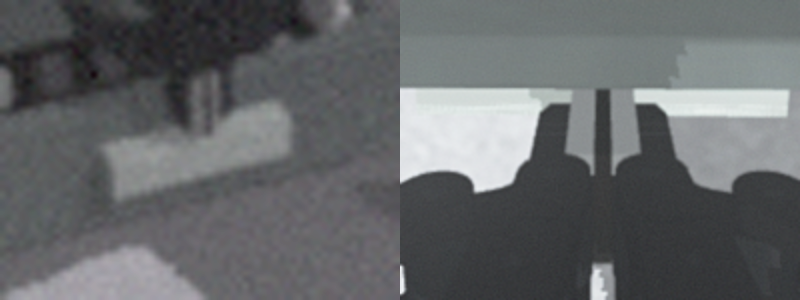

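Run:
```python
from h import *
import pickle
f=pickle.load(open('w2.pkl','rb'))
p=np.array([.58243,.0964,.25087]);x=np.array([-.12,.9928,0])
for dz in(0,.01,.02,.03):print(dz,proj(f,[p+[0,0,dz],p+[0,0,dz]+.011*x]).round(1).tolist())
w=grab('wrist');o=env.observe();p=o['tcp_pos']
print(o['time'],p,o['ft_force'],o['q'])
for dz in(0,.02):print(dz,(proj(w,[p+[0,0,dz],p+[0,0,dz]+.011*x])).round(1).tolist())
# pull outer top edge and front top edge now (crop rows 115,88 -> /2+240)
print('front edge',plane(w,[[260,240+88/2],[400,240+88/2]],.09).round(4).tolist())
print('pull outer',plane(w,[[580/2+20,0]],.066)[0:0],plane(w,[[220+780/2-200,240+115/2]],.066).round(4).tolist())
```

```text
0 [[320.4, 277.5], [320.5, 258.3]]
0.01 [[320.4, 284.6], [320.5, 264.5]]
0.02 [[320.4, 292.6], [320.4, 271.4]]
0.03 [[320.3, 301.5], [320.4, 279.1]]
7.5667 [0.6036388  0.27961308 0.04475899] [ 1.07157632 -0.9099573   0.12863164] [3.68245132e-01 5.57122257e-01 1.62750282e+00 2.50588718e-04
 9.57630010e-01 2.44341947e-01]
0 [[320.6, 278.1], [320.7, 259.0]]
0.02 [[320.6, 293.2], [320.6, 272.0]]
front edge [[0.5776, 0.2918, 0.09], [0.6336, 0.2988, 0.09]]
pull outer [] [[0.6469, 0.2833, 0.066]]
```

Both views show the fingertips about 24 mm above the reported TCP. The finger is above the pull and pressing on the drawer front. The drawer has moved about 58 mm, with about 39 mm left. That push works, so I'll continue gently.

Emit:
carry_out --steps '[[[0.4,0,0],[0,0,0]],[[0.4,0,0],[0,0,0]],[[0.3,0,0],[0,0,0]],[[0.2,0,0],[0,0,0]]]'

```text
time: 7.9
tcp_pos: [0.6005, 0.3064, 0.0449]
tool_rot: [0.662, 0.75, -0.0, -0.0]
ft_force: [-0.1, -0.9, 0.4]
gripper_width: -0.0003
finger_force: 0.8
```

Emit:
carry_out --steps '[[[0.2,0,0],[0,0,0]],[[0.2,0,0],[0,0,0]]]'

```text
time: 8.07
tcp_pos: [0.5996, 0.3133, 0.0449]
tool_rot: [0.662, 0.75, -0.001, 0.0]
ft_force: [1.0, -7.1, 0.4]
gripper_width: -0.0
finger_force: 3.9
```

Emit:
carry_out --steps '[[[0.15,0,0],[0,0,0]]]'

```text
time: 8.15
tcp_pos: [0.5994, 0.315, 0.0449]
tool_rot: [0.661, 0.75, -0.002, 0.001]
ft_force: [1.3, -7.6, 0.2]
gripper_width: 0.0007
finger_force: 3.5
```

Emit:
carry_out --steps '[[[0.1,0,0],[0,0,0]]]'

```text
time: 8.23
tcp_pos: [0.5991, 0.317, 0.0449]
tool_rot: [0.662, 0.75, -0.001, 0.001]
ft_force: [0.8, -5.6, -0.5]
gripper_width: 0.0001
finger_force: 2.6
```

Emit:
carry_out --steps '[[[0.05,0,0],[0,0,0]],[[0,0,0],[0,0,0]]]'

```text
time: 8.4
tcp_pos: [0.5989, 0.3192, 0.0448]
tool_rot: [0.662, 0.75, -0.0, 0.0]
ft_force: [0.7, -2.9, -0.6]
gripper_width: 0.0002
finger_force: 1.5
```

Emit:
carry_out --steps '[[[0.1,0,0],[0,0,0]],[[0.1,0,0],[0,0,0]]]'

```text
time: 8.57
tcp_pos: [0.5984, 0.3243, 0.0452]
tool_rot: [0.662, 0.749, 0.001, -0.001]
ft_force: [0.2, 0.4, -0.1]
gripper_width: -0.0
finger_force: 0.0
```

Emit:
carry_out --steps '[[[0.1,0,0],[0,0,0]],[[0,0,0],[0,0,0]]]'

```text
time: 8.73
tcp_pos: [0.5984, 0.3254, 0.0454]
tool_rot: [0.662, 0.75, -0.0, 0.0]
ft_force: [0.2, -3.0, 0.9]
gripper_width: 0.0003
finger_force: 1.8
```

Emit:
carry_out --steps '[[[-1,0,0],[0,0,0]],[[-1,0,0],[0,0,0]],[[-0.5,0,-1],[0,0,0]],[[0,0,-1],[0,0,0]],[[0,0,-1],[0,0,0]],[[0,0,-1],[0,0,0]],[[0,0,-1],[0,0,0]],[[0,0,-1],[0,0,0]]]' --grip -1

```text
time: 9.4
tcp_pos: [0.6045, 0.2771, 0.1666]
tool_rot: [0.662, 0.75, 0.001, -0.001]
ft_force: [0.5, -0.1, -0.5]
gripper_width: 0.0853
finger_force: 0.0
```

Emit:
carry_out --steps '[[[0,0,-1],[0,0,0]],[[0,0,-1],[0,0,0]],[[0,0,-1],[0,0,0]],[[0,0,-0.5],[0,0,0]],[[0,0,0],[0,0,0]],[[0,0,0],[0,0,0]]]'

```text
time: 9.9
tcp_pos: [0.6046, 0.2765, 0.2355]
tool_rot: [0.662, 0.75, 0.001, 0.0]
ft_force: [-0.4, -0.2, -0.6]
gripper_width: 0.0856
finger_force: 0.0
```

Run:
```python
from h import *
import pickle
f=grab('wrist','w3.png');pickle.dump(f,open('w3.pkl','wb'));s=env.observe();print(s['tcp_pos'],s['tool_rot'],s['q'],s['time'],s['gripper_width'])
print(proj(f,s['tcp_pos']))
```

```text
[0.60381633 0.27604208 0.23410577] [ 6.61863532e-01  7.49624092e-01 -3.50474833e-04 -5.13301028e-04] [3.62924024e-01 3.58361209e-01 1.50336950e+00 6.07219333e-04
 1.28096046e+00 2.38558169e-01] 9.95 0.08508453002805524
[[318.93126733 277.28052088]]
```

View pics/w3.png

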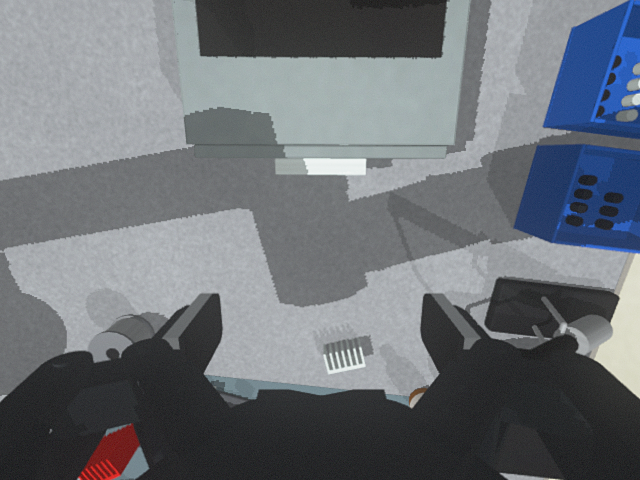

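Run:
```python
from h import *
import pickle
f=pickle.load(open('w3.pkl','rb'))
for n,p,z in(('cab',[[186,144.5],[457,144.5]],.096),('drw',[[196,158],[447,158]],.09),('pull',[[276,175],[366,174.5]],.066)):
    P=plane(f,p,z);d=P[1]-P[0];print(n,P.round(4).tolist(),'w',np.linalg.norm(d).round(4),'ang',np.degrees(np.arctan2(d[1],d[0])).round(2),'mid',P.mean(0).round(4))
T=np.array([.6038,.2760,.2341]);print('tcp depth',(np.array(f['R'])@T+f['t']))
y=np.array([.9925,.122,0]);x=np.array([-.122,.9925,0])
for dz in(0,.013,.025,.035):
  print(dz,proj(f,[T+s*.0425*y+[0,0,dz]+e*.011*x for s in(-1,1) for e in(-1,1)]).round(0).tolist())
```

```text
cab [[0.477, 0.3333, 0.096], [0.7165, 0.363, 0.096]] w 0.2413 ang 7.06 mid [0.5968 0.3481 0.096 ]
drw [[0.4839, 0.3224, 0.09], [0.7125, 0.3506, 0.09]] w 0.2303 ang 7.06 mid [0.5982 0.3365 0.09  ]
pull [[0.555, 0.3142, 0.066], [0.6445, 0.3258, 0.066]] w 0.0902 ang 7.37 mid [0.5998 0.32   0.066 ]
tcp depth [-0.00115844  0.01954526  0.18354794]
0 [[243.0, 296.0], [240.0, 258.0], [395.0, 296.0], [397.0, 258.0]]
0.013 [[237.0, 306.0], [234.0, 266.0], [400.0, 306.0], [403.0, 266.0]]
0.025 [[231.0, 317.0], [228.0, 275.0], [406.0, 317.0], [409.0, 275.0]]
0.035 [[226.0, 328.0], [222.0, 283.0], [411.0, 328.0], [415.0, 283.0]]
```

Drawer is home: the cabinet edge fits at 241 mm wide and the pull is 158 mm from the origin. Station origin is (0.5806, 0.477), yaw 97.06°. Now the sink.

Emit:
carry_out --steps '[[[-1,-0.33,-0.06],[0,0,0]],[[-1,-0.33,-0.06],[0,0,0]],[[-1,-0.33,-0.06],[0,0,0]],[[-1,-0.33,-0.06],[0,0,0]],[[-1,-0.33,-0.06],[0,0,0]],[[-1,-0.33,-0.06],[0,0,0]],[[-1,-0.33,-0.06],[0,0,0]],[[-1,-0.33,-0.06],[0,0,0]]]'

```text
time: 10.62
tcp_pos: [0.5702, 0.1096, 0.2423]
tool_rot: [0.662, 0.75, -0.001, -0.001]
ft_force: [0.1, 0.3, -0.6]
gripper_width: 0.0857
finger_force: 0.0
```

Emit:
carry_out --steps '[[[-1,-0.33,-0.06],[0,0,0]],[[-1,-0.33,-0.06],[0,0,0]],[[-1,-0.33,-0.06],[0,0,0]],[[-1,-0.33,-0.06],[0,0,0]],[[-1,-0.33,-0.06],[0,0,0]],[[-1,-0.33,-0.06],[0,0,0]],[[-1,-0.33,-0.06],[0,0,0]],[[-1,-0.33,-0.06],[0,0,0]]]'

```text
time: 11.28
tcp_pos: [0.5377, -0.0554, 0.252]
tool_rot: [0.662, 0.75, -0.001, -0.002]
ft_force: [0.3, -0.1, 0.5]
gripper_width: 0.0857
finger_force: 0.0
```

Emit:
carry_out --steps '[[[-1,-0.33,0],[0,0,0]],[[-1,-0.33,0],[0,0,0]],[[-1,-0.33,0],[0,0,0]],[[0,0,0],[0,0,0.08]],[[0,0,0],[0,0,0.08]],[[0,0,0],[0,0,0.08]],[[0,0,0],[0,0,0]]]'

```text
time: 11.87
tcp_pos: [0.5258, -0.1166, 0.252]
tool_rot: [0.791, 0.612, -0.001, -0.002]
ft_force: [0.7, -0.1, -0.7]
gripper_width: 0.0855
finger_force: 0.0
```

Run:
```python
from h import *
import pickle
f=grab('wrist','w4.png');pickle.dump(f,open('w4.pkl','wb'));s=env.observe();print(s['tcp_pos'],s['tool_rot'],s['q'],s['time'],s['gripper_width'])
print(proj(f,s['tcp_pos']))
cv2.imwrite('pics/w4c.png',cv2.resize(f['color'][150:390,200:440],None,fx=2.5,fy=2.5,interpolation=cv2.INTER_CUBIC))
```

```text
[ 0.52594848 -0.11650515  0.25230625] [ 0.78937248  0.61391215 -0.00086572 -0.00148456] [-2.99015618e-01  1.00047052e-01  1.78200969e+00  2.98416907e-04
  1.26296121e+00 -5.03267170e-02] 11.9167 0.0854056598299348
[[320.84136688 277.80661895]]
```

View pics/w4c.png

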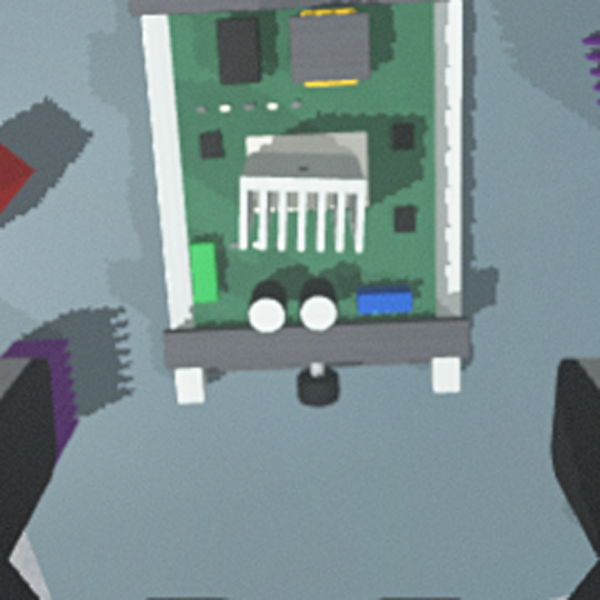

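Run:
```python
from h import *
import pickle
f=pickle.load(open('w4.pkl','rb'));g=pickle.load(open('w1.pkl','rb'))
c=lambda *P:[[200+x/2.5-.3,150+y/2.5-.3] for x,y in P]
top=c((240.5,178),(369,179.5));bot=c((246,133),(367.5,131));tip=c((243,250),(362,251))
for n,p,z in(('top',top,.096),('bot',bot,.036),('tips',tip,.096)):
    P=plane(f,p,z);d=P[1]-P[0];print(n,P.round(4).tolist(),'w',np.linalg.norm(d).round(4),'ang',np.degrees(np.arctan2(d[1],d[0])).round(2),'mid',P.mean(0).round(4))
# two-view check of height: bright mask of sink in w1
m=(g['color'][10:100,325:405].min(2)>170).astype(np.uint8);n,l,s,ce=cv2.connectedComponentsWithStats(m);i=1+np.argmax(s[1:,4]);p=np.argwhere(l==i)[:,::-1]+[325,10]
B=cv2.boxPoints(cv2.minAreaRect(p.astype(np.float32)));print(B.round(1).tolist())
for b in B:
  for t in top+tip:
    X,r=tri([(f,t),(g,b)])
    if max(r)<.004: print(np.round(t,1),b,X.round(4),np.round(r,4))
```

```text
top [[0.501, -0.1107, 0.096], [0.5506, -0.1242, 0.096]] w 0.0514 ang -15.24 mid [ 0.5258 -0.1175  0.096 ]
bot [[0.5015, -0.1016, 0.036], [0.5566, -0.1149, 0.036]] w 0.0566 ang -13.62 mid [ 0.529  -0.1083  0.036 ]
tips [[0.4939, -0.1399, 0.096], [0.5409, -0.1525, 0.096]] w 0.0487 ang -15.04 mid [ 0.5174 -0.1462  0.096 ]
[[331.79998779296875, 30.899999618530273], [396.0, 24.899999618530273], [400.1000061035156, 69.30000305175781], [335.8999938964844, 75.19999694824219]]
[295.9 220.9] [331.78275   30.853456] [ 0.4983 -0.1097  0.094 ] [0.0028 0.0028]
[347.3 221.5] [395.9915    24.908197] [ 0.5498 -0.1241  0.0942] [0.0009 0.0009]
[344.5 250.1] [395.9915    24.908197] [ 0.5381 -0.1363  0.1424] [0.0037 0.0037]
[344.5 250.1] [400.09726  69.25026] [ 0.5424 -0.1561  0.0882] [0.0019 0.0019]
[295.9 220.9] [335.88852  75.19552] [ 0.4932 -0.127   0.0157] [0.0032 0.0032]
[296.9 249.7] [335.88852  75.19552] [ 0.4903 -0.1417  0.0851] [0.0022 0.0022]
```

Emit:
carry_out --steps '[[[-0.4,0,0.8],[0,0,0.009]],[[-0.4,0,0.8],[0,0,0]],[[0,0,1],[0,0,0]],[[0,0,1],[0,0,0]],[[0,0,1],[0,0,0]],[[0,0,1],[0,0,0]],[[0,0,1],[0,0,0]],[[0,0,0.5],[0,0,0]]]'

```text
time: 12.58
tcp_pos: [0.5203, -0.1312, 0.1087]
tool_rot: [0.793, 0.609, -0.002, -0.003]
ft_force: [-0.5, -0.2, -0.4]
gripper_width: 0.0856
finger_force: 0.0
```

Emit:
carry_out --steps '[[[0,0,1],[0,0,0]],[[0,0,1],[0,0,0]],[[0,0,0.7],[0,0,0]],[[0,0,0.3],[0,0,0]],[[0,0,0],[0,0,0]]]'

```text
time: 13.0
tcp_pos: [0.5213, -0.1316, 0.0504]
tool_rot: [0.794, 0.608, -0.001, -0.002]
ft_force: [0.6, 0.5, -0.2]
gripper_width: 0.0855
finger_force: 0.0
```

Run:
```python
from h import *
s=grab('side');o=env.observe();p=o['tcp_pos'];print(p,o['tool_rot'],o['time'],o['ft_force'])
x0,y0=225,235
a=cv2.resize(s['color'][y0:y0+120,x0:x0+160],None,fx=5,fy=5,interpolation=cv2.INTER_CUBIC);cv2.imwrite('pics/s4.png',np.clip(a*1.4,0,255).astype(np.uint8))
y=np.array([.965,-.261,0]);x=np.array([.261,.965,0])
for dz in(0,.03):print(dz,((proj(s,[p+k*.0425*y-.011*x+[0,0,dz] for k in(-1,1)])-[x0,y0])*5).round(0).tolist())
```

```text
[ 0.52241045 -0.13197021  0.05168429] [ 7.94005628e-01  6.07909820e-01 -4.42574355e-04 -7.19619613e-04] 13.05 [ 0.15745415  1.04238229 -0.16691896]
0 [[264.0, 402.0], [453.0, 400.0]]
0.03 [[260.0, 363.0], [453.0, 361.0]]
```

View pics/s4.png

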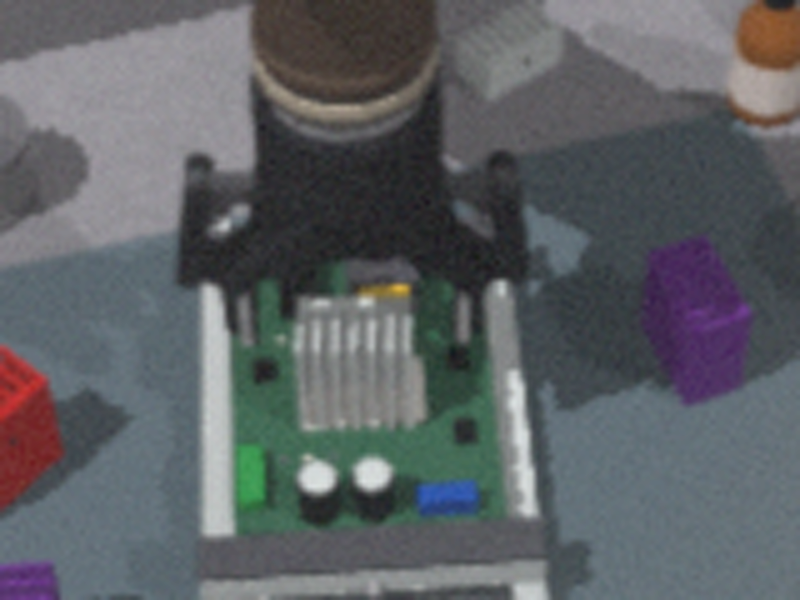

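The open pads end at crop (245,345) and (463,345). That is about 43 mm above the reported TCP, near the sink's top, with the sink centred between them. I'll go 28 mm lower and close.

Emit:
carry_out --steps '[[[0,0,0.5],[0,0,0]],[[0,0,0.5],[0,0,0]],[[0,0,0.4],[0,0,0]],[[0,0,0],[0,0,0]]]'

```text
time: 13.38
tcp_pos: [0.5213, -0.1317, 0.0224]
tool_rot: [0.794, 0.608, -0.001, -0.001]
ft_force: [-0.6, 0.0, -0.8]
gripper_width: 0.0855
finger_force: 0.0
```

Emit:
carry_out --steps '[[[0,0,0],[0,0,0]],[[0,0,0],[0,0,0]],[[0,0,0],[0,0,0]],[[0,0,0],[0,0,0]],[[0,0,0],[0,0,0]],[[0,0,0],[0,0,0]]]' --grip 1 --newtons 40

```text
time: 13.88
tcp_pos: [0.5235, -0.1325, 0.0248]
tool_rot: [0.794, 0.607, 0.0, 0.001]
ft_force: [0.1, 0.0, 1.9]
gripper_width: 0.0496
finger_force: 42.6
```

Emit:
carry_out --steps '[[[0,0,-0.2],[0,0,0]],[[0,0,-0.5],[0,0,0]],[[0,0,-1],[0,0,0]],[[0,0,-1],[0,0,0]],[[0,0,-1],[0,0,0]],[[0,0,-1],[0,0,0]],[[0,0,-1],[0,0,0]],[[0,0,-1],[0,0,0]]]' --newtons 60

```text
time: 14.55
tcp_pos: [0.5226, -0.1321, 0.1598]
tool_rot: [0.794, 0.607, 0.0, 0.0]
ft_force: [0.4, -1.4, -2.0]
gripper_width: 0.0494
finger_force: 62.2
```

Emit:
carry_out --steps '[[[0.3,0,-1],[0,0,0]],[[0.6,0,-1],[0,0,0]],[[0.8,-0.08,-0.5],[0,0,0]],[[0.8,-0.08,0],[0,0,0]],[[0.8,-0.08,0],[0,0,0]],[[0.8,-0.08,0],[0,0,0]],[[0.8,-0.08,0],[0,0,0]],[[0.8,-0.08,0],[0,0,0]]]'

```text
time: 15.22
tcp_pos: [0.5432, -0.0189, 0.2088]
tool_rot: [0.794, 0.607, -0.0, -0.0]
ft_force: [-0.7, -0.9, -1.0]
gripper_width: 0.0495
finger_force: 62.2
```

Emit:
carry_out --steps '[[[0.8,-0.08,0],[0,0,0]],[[0.8,-0.08,0],[0,0,0]],[[0.8,-0.08,0],[0,0,0]],[[0.8,-0.08,0],[0,0,0]],[[0.8,-0.08,0],[0,0,0]],[[0.8,-0.08,0],[0,0,0]],[[0.8,-0.08,0],[0,0,0]],[[0.8,-0.08,0],[0,0,0]]]'

```text
time: 15.88
tcp_pos: [0.5644, 0.1079, 0.2087]
tool_rot: [0.794, 0.607, -0.0, -0.0]
ft_force: [0.5, -0.1, -2.0]
gripper_width: 0.0494
finger_force: 62.2
```

Emit:
carry_out --steps '[[[0.8,-0.08,0],[0,0,-0.06]],[[0.5,0,0],[0,0,-0.06]],[[0.3,0,0],[0,0,-0.06]],[[0,0,0.3],[0,0,-0.067]],[[0,0,0.3],[0,0,0]],[[0,0,0.2],[0,0,0]],[[0,0,0],[0,0,0]],[[0,0,0],[0,0,0]]]'

```text
time: 16.55
tcp_pos: [0.569, 0.1385, 0.1918]
tool_rot: [0.663, 0.749, -0.001, -0.0]
ft_force: [-1.1, 0.5, -1.6]
gripper_width: 0.0494
finger_force: 62.2
```

Run:
```python
from h import *
from scipy.spatial.transform import Rotation as Ro
import pickle
f=grab('wrist','w5.png');st=[env.observe() for _ in range(1)]
for _ in range(5): env.grab_frame('wrist');st.append(env.observe())
p=np.mean([s['tcp_pos'] for s in st],0);q=np.mean([s['tool_rot'] for s in st],0);R=Ro.from_quat(q).as_matrix()
print(p.round(4),np.std([s['tcp_pos'] for s in st],0).round(4),R.round(4).tolist(),st[-1]['time'])
sd=grab('side','s5.png');pickle.dump((f,sd,p,R),open('w5.pkl','wb'))
# prediction in tool frame: face at x=+.015, base at tool z=-.0125
for n,z in(('top',-.0125-.06),('bot',-.0125)):
    X=[p+R@[.015,y,z] for y in(-.025,.025)];print(n,proj(f,X).round(1).tolist())
g=cv2.cvtColor(f['color'],cv2.COLOR_BGR2GRAY).astype(int)
for c in(290,305,321,335,350): print(c,g[180:380:4,c].tolist())
for r in(250,265,280,300): print(r,g[r,230:414:4].tolist())
```

```text
[0.5697 0.1386 0.1925] [0.0002 0.0001 0.0002] [[-0.1215, 0.9926, 0.0004], [0.9926, 0.1215, 0.0001], [0.0, 0.0004, -1.0]] 16.85
top [[244.4, 317.6], [399.6, 317.4]]
bot [[271.4, 259.1], [372.2, 258.9]]
290 [126, 123, 127, 119, 118, 126, 120, 121, 121, 119, 120, 124, 122, 123, 177, 185, 178, 183, 177, 182, 131, 127, 128, 127, 133, 131, 133, 130, 132, 129, 130, 131, 134, 129, 162, 173, 173, 142, 135, 71, 47, 43, 49, 60, 55, 84, 130, 133, 62, 112]
305 [123, 121, 118, 119, 123, 122, 122, 125, 114, 116, 123, 123, 123, 118, 123, 142, 184, 185, 192, 184, 129, 127, 128, 129, 130, 130, 130, 131, 132, 133, 133, 131, 131, 128, 143, 145, 157, 136, 134, 133, 136, 136, 128, 113, 100, 86, 82, 129, 125, 61]
321 [120, 124, 119, 119, 119, 122, 117, 125, 121, 125, 123, 123, 121, 125, 120, 120, 181, 190, 189, 186, 128, 130, 129, 131, 132, 128, 132, 47, 126, 131, 131, 130, 128, 127, 141, 137, 143, 142, 156, 169, 169, 172, 173, 169, 164, 167, 167, 165, 164, 167]
335 [120, 118, 118, 121, 124, 121, 120, 118, 121, 123, 123, 120, 121, 125, 124, 168, 188, 184, 185, 179, 137, 134, 131, 132, 133, 131, 133, 130, 1
[... 591 characters left out ...]
]
265 [180, 188, 179, 183, 183, 189, 182, 185, 187, 185, 130, 132, 135, 126, 129, 128, 131, 133, 136, 130, 130, 130, 134, 130, 131, 135, 133, 133, 132, 132, 133, 131, 129, 132, 133, 131, 125, 136, 104, 137, 104, 189, 114, 222, 118, 225]
280 [182, 185, 182, 182, 189, 183, 178, 182, 132, 132, 130, 129, 128, 130, 128, 131, 129, 132, 130, 133, 129, 131, 132, 130, 129, 132, 134, 131, 131, 129, 132, 129, 133, 127, 131, 128, 129, 130, 183, 124, 230, 128, 237, 126, 248, 127]
300 [60, 57, 54, 111, 112, 110, 130, 130, 133, 133, 126, 128, 126, 129, 130, 130, 133, 128, 128, 132, 129, 130, 130, 127, 128, 128, 132, 128, 134, 130, 129, 130, 131, 131, 127, 129, 131, 131, 131, 126, 125, 110, 113, 85, 59, 53]
```

Run:
```python
from h import *
import pickle
from scipy.optimize import least_squares
f,sd,p,R=pickle.load(open('w5.pkl','rb'))
g=cv2.GaussianBlur(cv2.cvtColor(f['color'],cv2.COLOR_BGR2GRAY),(3,1),0).astype(float)
d=np.gradient(g,axis=0)
def edge(c,a,b,s): return a+np.argmax(s*d[a:b,c])
cols=range(280,366,6)
B=[(c,edge(c,250,268,-1)) for c in cols];T=[(c,edge(c,305,325,1)) for c in cols]
print([b for _,b in B],[b for _,b in T])
dx=np.gradient(cv2.GaussianBlur(g,(1,3),0),axis=1)
L=[(240+np.argmin(dx[r,240:280]),r) for r in range(264,290,4)];print(L)
bl=np.median([b for _,b in B]);tl=np.median([b for _,b in T])
hb=np.mean([edge(c,250,268,-1) for c in cols[:5]]);he=np.mean([edge(c,250,268,-1) for c in cols[-5:]]);print('tilt px',hb,he)
def res(v):
    P=lambda y,z:p+R@[v[0],y,z]
    return [proj(f,P(0,v[1]))[0,1]-bl, proj(f,P(0,v[1]-.06))[0,1]-tl]
s=least_squares(res,[.015,-.0125],x_scale=.001);print('face x, base z in tool',s.x.round(4),bl,tl)
h=(g[282:296,314:330]);i=np.argwhere(h<90);print('hole',i.mean(0)[::-1]+[314,282],len(i))
for y in(-.025,.025):print([proj(f,p+R@[s.x[0],y,s.x[1]-z])[0].round(1).tolist() for z in(0,.03,.06)])
```

```text
[np.int64(257), np.int64(257), np.int64(257), np.int64(257), np.int64(257), np.int64(257), np.int64(257), np.int64(257), np.int64(257), np.int64(257), np.int64(257), np.int64(257), np.int64(257), np.int64(257), np.int64(257)] [np.int64(314), np.int64(315), np.int64(316), np.int64(316), np.int64(324), np.int64(314), np.int64(314), np.int64(314), np.int64(314), np.int64(314), np.int64(314), np.int64(313), np.int64(314), np.int64(314), np.int64(314)]
[(np.int64(268), 264), (np.int64(267), 268), (np.int64(265), 272), (np.int64(263), 276), (np.int64(261), 280), (np.int64(249), 284), (np.int64(247), 288)]
tilt px 257.0 257.0
face x, base z in tool [ 0.0157 -0.0116] 257.0 314.0
hole [321.  288.5] 40
[[271.7, 257.1], [261.1, 279.6], [244.9, 314.1]]
[[372.0, 256.9], [382.7, 279.4], [399.1, 314.0]]
```

Emit:
carry_out --steps '[[[0.4,0.13,0.08],[0,0,0]],[[0.8,0.26,0.17],[0,0,0]],[[0.9,0.3,0.2],[0,0,0]],[[0.9,0.3,0.2],[0,0,0]],[[0.9,0.3,0.2],[0,0,0]],[[0.9,0.3,0.2],[0,0,0]],[[0.9,0.3,0.2],[0,0,0]],[[0.9,0.3,0.2],[0,0,0]]]'

```text
time: 17.57
tcp_pos: [0.5969, 0.2769, 0.1629]
tool_rot: [0.662, 0.749, 0.0, -0.0]
ft_force: [0.3, 1.3, -0.5]
gripper_width: 0.0493
finger_force: 62.2
```

Emit:
carry_out --steps '[[[0.7,0.22,0.15],[0,0,0]],[[0.4,0.13,0.07],[0,0,0]],[[0.24,0.07,0.03],[0,0,0]],[[0,0,0],[0,0,0]],[[0,0,0],[0,0,0]],[[0,0,0],[0,0,0]]]'

```text
time: 18.07
tcp_pos: [0.6019, 0.302, 0.1585]
tool_rot: [0.663, 0.749, -0.0, 0.0]
ft_force: [-0.4, 0.4, -1.3]
gripper_width: 0.0493
finger_force: 62.2
```

```bash
cat > chk.py <<'E'
from h import *
from scipy.spatial.transform import Rotation as Ro
st=[]
for _ in range(6): f=env.grab_frame('wrist');st.append(env.observe())
p=np.mean([s['tcp_pos'] for s in st],0);R=Ro.from_quat(np.mean([s['tool_rot'] for s in st],0)).as_matrix()
xs=np.array([-.1229,.9924,0]);ys=np.array([-.9924,-.1229,0])
F=p+R@[.0157,0,-.0416];L=np.array([.5843,.4472,.2]);d=F-L
print('face rel lens (x,y,z station)',(d@xs).round(4),(d@ys).round(4),d[2].round(4),'yaw',np.degrees(np.arctan2(R[1,0],R[0,0])),'ndotz',R[2].round(4),st[-1]['time'],st[-1]['gripper_width'])
# station check from wrist: cabinet front corners expected
O=np.array([.5806,.477,0])
g=cv2.cvtColor(f['color'],cv2.COLOR_BGR2GRAY).astype(float)
print('corner px',proj(f,[O-.13*xs+s*.12*ys+[0,0,.096] for s in(1,-1)]).round(1).tolist(),'pull px',proj(f,[O-.158*xs+s*.045*ys+[0,0,.066] for s in(1,-1)]).round(1).tolist())
# face edges
dd=np.gradient(g,axis=0);print('top edge',[305+int(np.argmax(dd[305:325,c])) for c in range(280,366,8)],'bot',[250+int(np.argmax(abs(dd[250:268,c]))) for c in range(280,366,8)])
h=g[280:298,312:332];i=np.argwhere(h<h.min()+25);print('hole',i.mean(0)[::-1]+[312,280])
# lens ring re-triangulation not available; drawer opening: blob of pull (bright)
cv2.imwrite('pics/w6.png',f['color'])
E
python3 chk.py
```

```text
face rel lens (x,y,z station) -0.1305 0.0002 0.0002 yaw 96.98908203776598 ndotz [-1.e-04  2.e-04 -1.e+00] 18.3667 0.04949104946040164
corner px [[146.3, 182.0], [495.1, 181.2]] pull px [[264.5, 214.0], [377.0, 213.8]]
top edge [313, 313, 314, 321, 313, 313, 313, 313, 313, 313, 314] bot [257, 257, 257, 257, 257, 257, 257, 257, 257, 257, 257]
hole [320.75   288.4375]
```

Run:
```python
from h import *
f=cv2.imread('pics/w6.png',0)
for c in(285,320,355,200,440): print(c,f[174:226:2,c].tolist())
```

```text
285 [106, 114, 111, 112, 103, 111, 114, 117, 109, 108, 112, 109, 165, 169, 164, 168, 168, 166, 182, 184, 135, 125, 121, 120, 122, 123]
320 [181, 180, 186, 163, 143, 177, 175, 175, 175, 176, 176, 158, 167, 173, 169, 170, 168, 170, 178, 180, 132, 120, 121, 116, 116, 115]
355 [179, 181, 181, 167, 138, 175, 172, 174, 171, 171, 171, 156, 240, 240, 237, 239, 239, 239, 246, 250, 179, 122, 125, 122, 122, 122]
200 [109, 112, 110, 107, 104, 113, 116, 109, 113, 112, 110, 108, 111, 115, 116, 114, 118, 115, 115, 122, 115, 120, 117, 112, 117, 114]
440 [175, 174, 179, 167, 136, 167, 164, 166, 169, 170, 167, 156, 112, 115, 117, 116, 113, 117, 116, 117, 116, 117, 118, 115, 120, 125]
```

```bash
python3 -c "
from cell import env
print(env.finish_job())"
```

```text
the job is handed in; nothing more can be done
None
```

The job is handed in at about 18.4 s: the drawer is fully home with its catch seated, and the tall heat sink is held upright with its flat face square to the lens. By my camera measurements the face is 130.5 mm from the lens and centred to under 1 mm; no verdict came back.

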